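# Glove-print check on the yellow contact plate

### The job

Do the glove-print check: lay the fingertips lightly on the agar of the straw-yellow contact plate, rest them there for a good second, then withdraw upward until they are at least 15 cm above it. The agar is soft and spoils if pressed hard, and the plate must stay where it lies, neither slid nor lifted. Do not touch the green and violet plates, and leave everything else on the bench where it stands.

Things in the scene. Friction and masses are not known exactly. Their poses are not given: they have to be found in the camera images.
- plate_yellow: The plate to touch: shallow round clear plastic dish, 66 mm across, rim 12 mm high, about 100 g, lying loose on the bench, filled with a straw-yellow agar disc 59 mm across whose flat top stands 3 mm proud of the rim, 15 mm above the bench. Origin: centre of its underside; z up
- plate_green: Plate to leave untouched: shallow round clear plastic dish, 66 mm across, rim 12 mm high, about 100 g, lying loose on the bench, filled with a dark green agar disc 59 mm across whose flat top stands 3 mm proud of the rim, 15 mm above the bench. Origin: centre of its underside; z up
- plate_violet: Plate to leave untouched: shallow round clear plastic dish, 66 mm across, rim 12 mm high, about 100 g, lying loose on the bench, filled with a dark violet agar disc 59 mm across whose flat top stands 3 mm proud of the rim, 15 mm above the bench. Origin: centre of its underside; z up
- plate_yellow_agar: The straw-yellow agar disc in its dish, 59 mm across. Origin: centre of its underside, 10 mm below its top. It gives under the fingers like a spring, straight down, 0.7 N per mm; after 4 mm (2.8 N) it is at the bottom and hard. It springs back when released
- plate_yellow_top (a point): Middle of the yellow plate's agar top as it stands untouched (15 mm above the bench; fixed in the dish)
- bottle_amber: Amber bottle with a black cap, 56 mm across, 124 mm tall. Loose bystander; origin at the centre of its underside
- bottle_small: Small vial with a blue cap, 42 mm across, 82 mm tall. Loose bystander; origin at the centre of its underside
- timer: White lab timer with a display and three keys, 64x64x19 mm, lying flat. Loose bystander; origin at the centre of its underside
- cryo_box: Blue sample box with a clear lid, 77x77x48 mm. Loose bystander; origin at the centre of its underside
- tube_rack_grey: Grey rack for small tubes, 90x90x47 mm. Loose bystander; origin at the centre of its underside
- marker_black: Black marker pen, 144 mm long, 15 mm thick, lying along its x. Loose bystander; origin at the centre of its underside
Mind the look-alikes: they are no part of the job. Leave any pink or red look-alike of the plate_yellow alone.

How it is judged (in metres and radians):
On the way, in this order (a step that is already met when the one before it is completed fails the run):
1. fingertips rest lightly on the yellow agar (0.3 to 10 N) for 0.7 s (contact force between the fingers and plate_yellow_agar between 0.3 and 10 N), for 0.7 s.
2. fingertips withdrawn from the yellow plate (contact force between the fingers and plate_yellow below 0.05 N and z of the grasp point in the frame of plate_yellow_top above 0.1 m), for 0.2 s.
At the end, for the whole second after the job is handed in: The gripper is at least 10 cm above the yellow plate, its agar has sprung back, all three plates lie flat, at rest and within 10 mm of where they were, and every bystander is within 15 mm of where it stood (z of the grasp point in the frame of plate_yellow_top above 0.1 m and z of plate_yellow_agar in the frame of plate_yellow above 0.0035 m and distance of each of plate_yellow, plate_green, plate_violet from where it was at the start of the episode below 0.01 m and linear speed of each of plate_yellow, plate_green, plate_violet below 0.01 m/s and angle between each of plate_yellow, plate_green, plate_violet's own z axis and vertical below 0.1 rad and distance of each of bottle_amber, bottle_small, timer, cryo_box, tube_rack_grey, marker_black from where it was at the start of the episode below 0.015 m); the robot touches nothing.
It fails at once if the yellow plate is pressed with more than 15 N (contact force between any of the fingers, the arm and plate_yellow above 15 N).
It fails at once if the green or violet plate is touched (contact force between any of the fingers, the arm and plate_green above 0.2 N or contact force between any of the fingers, the arm and plate_violet above 0.2 N).
It fails at once if a plate is slid or lifted by more than 10 mm (distance of any of plate_yellow, plate_green, plate_violet from where it was at the start of the episode above 0.01 m).
It fails at once if a bystander is shifted by more than 15 mm (distance of any of bottle_amber, bottle_small, timer, cryo_box, tube_rack_grey, marker_black from where it was at the start of the episode above 0.015 m).
It also fails if it takes over 29 s, if anything falls off the work surface, if the arm or the gripper's body presses on something with over 40 N, if the wrist force passes 120 N, or if a joint passes its speed limit or range.

### The arm

A 6-joint arm with a two-finger parallel gripper is mounted at the origin on a cart in front of the work surface, level with it; the furniture and walls round the work are solid. World frame = base frame: x ahead of the robot, y to its left, z up, the work surface at z = 0. Lengths are in mm, angles in rad, forces in N, time in s.
With the tool pointing down it reaches from about 250 to 775 mm from the base axis. Payload 8.9 kg.
Tool frame: the origin (TCP) lies midway between the tips of the shut fingers; the grasp point (between the pads) lies 19 mm behind it; z points along the fingers, y is the line along which they close (so a half turn about z gives the same grasp; the last joint's range is limited). The gripper opens to 85 mm and grips with 20 to 120 N. Pads are 22 mm wide; open, the fingers measure 114 mm over their backs; the gripper's body (76 mm by 85 mm) begins 54 mm behind the grasp point. The pads swing forward as they close: fully open they stand 13 mm farther back than shut.
Start: joints at [-1.286, 0.291, -0.153, 1.127, 0, 1.431], TCP at [215.896, -478.553, 231.305] pointing down, gripper open.
Joint ranges: [-2.52, 2.52], [-0.91, 1.74], [-1.3, 1.37], [-1.96, 2.02], [-1.52, 1.47], [-3.14, 3.14]. Speed limits (rad/s): [2.22, 2.22, 2.79, 3.14, 3.14, 3.14].

### API

Orientations are given as a rotation vector (axis times angle).
In Python, from rig import ctrl, get_image, calibration, ticket gives the robot as it stands.
- The arm moves only by the shell command python3 -m jog 'ROWS' [FORCE]. ROWS is JSON, a list of rows, each an object of numbers: "tx", "ty", "tz": the shift along the tool's x, y, z in mm; "turn": the turn about the tool's z in rad; "gripper": the opening, from 0 (shut) to 1 (fully open). A call has exactly 10 rows; each row is the pose to reach, as a shift and turn from the pose commanded when the call began, along the tool's axes at that moment; what a row does not reach only later rows make up. A row lasts 1/8 s, in which the tool goes at most 62.5 mm and 10.7 degrees, less where a joint would pass 70% of its speed; a pose out of reach is approached as far as the arm can. A call with a gripper value outside its range is refused whole. The fingers move at their own pace and stop on an object; FORCE is the grip in N (left out, the last holds). Time passes only in rows, so rows that repeat a pose let the fingers close, or fill a call up. It gives the time, the measured TCP pose, the force, the opening and the grip force at its end, in the units of the state.
- ctrl.observe(): the state, without advancing time (a new reading comes with each control period).
- get_image(name): name is "scene" or "top"; returns the picture (400x640x3 uint8, blue, green, red); there is no depth.
- calibration(name): a dict with "fx", "fy", "cx", "cy" (pixels), "pose" (4x4, takes a point from camera to world coordinates). Camera axes: x right, y down, z forward; pixel columns grow to the right and rows downward; lengths in mm; the calibration is good to about 2 mm. A picture is of the moment at which its call begins. calibration takes no time and is no camera call.
- ticket.sign_off(): hands the job in; it is judged then, once.
The state is a dict: "time_s": time; "joint_pos": joint angles; "qd": joint speeds; "joint_torque": joint torques, N m; "position": TCP position; "tcp_rot": TCP orientation; "force": force on the tool from outside, world axes, zero at the start; "wrist_torque": the same for the moment, N m; "width": opening from 0.0 (shut) to 1.0 (fully open); "finger_force": force on a finger pad.
Only numpy, scipy, OpenCV 4.12 (cv2) and the standard library are available. Lean on these libraries where they do the work, as an engineer would, in place of code of your own. Each camera call takes 0.05 s, during which the arm holds its last target. There are 200 camera calls.

## Working session

There is one attempt and no reset: what is moved stays moved. The work goes in short steps, Python scripts to look and compute and a shell command to move; the robot and the scene stay as the last step left them, time stands still between calls to the robot, and variables do not carry over. Pictures are saved under pics/ and viewed, at most 10 in all, crops included, and the job is handed in when it is done.

```bash
mkdir -p pics
python3 - <<'E'
from rig import ctrl,get_image,calibration
import cv2,numpy as np
for n in("scene","top"):
    cv2.imwrite(f"pics/{n}0.png",get_image(n)); c=calibration(n); print(n,c["fx"],c["cx"],c["cy"],np.round(c["pose"],3).tolist())
print(ctrl.observe())
E
```

```text
scene 475.4559957864145 317.61267920295256 201.51951709577156 [[0.728, -0.367, 0.579, -312.529], [-0.685, -0.402, 0.607, -883.186], [0.01, -0.839, -0.544, 837.141], [0.0, 0.0, 0.0, 1.0]]
top 509.7938408319575 323.3032742694621 191.87822232958777 [[-0.022, -0.998, 0.053, 474.945], [-1.0, 0.022, 0.006, -29.367], [-0.007, -0.052, -0.999, 1530.26], [0.0, 0.0, 0.0, 1.0]]
{'time_s': 0.1, 'joint_pos': array([-1.28628916e+00,  2.91222119e-01, -1.54021485e-01,  1.12668716e+00,
       -9.81998981e-06,  1.43152189e+00]), 'qd': array([-0.00049443, -0.0009535 ,  0.00191154, -0.00151856, -0.00017904,
        0.00066884]), 'joint_torque': array([ 8.85856607e-04, -5.37977242e+01,  3.31919575e+01,  9.25475004e-03,
       -3.40542101e-04,  1.02671169e-05]), 'position': array([ 215.79275976, -478.19210991,  230.80163261]), 'tcp_rot': array([-3.07022551e+00, -6.60466738e-01,  1.44619342e-04]), 'force': array([-0.28223875, -0.39832748,  0.70438601]), 'wrist_torque': array([0.00139157, 0.01457246, 0.04067203]), 'finger_force': 0.0, 'width': 0.9986598403966127}
```

View pics/scene0.png

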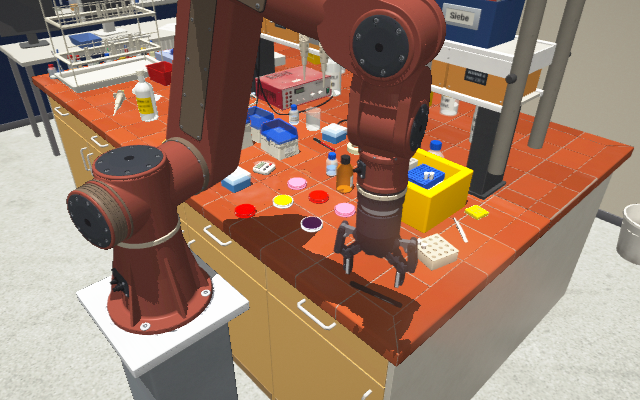

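View pics/top0.png

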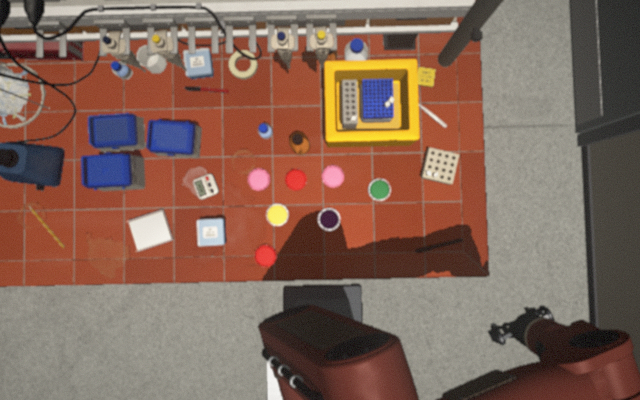

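Scene: the yellow plate is at (283,201), violet at (312,224), with red and pink look-alikes around it. Top: yellow at (277,215), violet (329,219), green (380,189), reds (296,180) and (265,256). The way from the arm to the plate is free at height.

```bash
cat > h.py <<'E'
from rig import ctrl,get_image,calibration
import cv2,numpy as np
from scipy.spatial.transform import Rotation as R
def ray(n,uv):
    c=calibration(n);P=np.array(c["pose"]);d=np.array([(uv[0]-c["cx"])/c["fx"],(uv[1]-c["cy"])/c["fy"],1])
    return P[:3,3],P[:3,:3]@d/np.linalg.norm(d)
def plane(n,uv,z):
    o,d=ray(n,uv);return o+d*(z-o[2])/d[2]
def yellow(n,seed,r=16):
    h=cv2.cvtColor(get_image(n),cv2.COLOR_BGR2HSV);m=cv2.inRange(h,(22,80,120),(35,255,255))
    k=np.zeros_like(m);cv2.circle(k,seed,r,255,-1);m&=k
    x,y,w,hh=cv2.boundingRect(m);M=cv2.moments(m,True)
    return (M["m10"]/M["m00"],M["m01"]/M["m00"]),(w,hh,M["m00"])
def tri(a,b):
    (o1,d1),(o2,d2)=a,b
    s,t=np.linalg.lstsq(np.c_[d1,-d2],o2-o1,rcond=None)[0];p,q=o1+s*d1,o2+t*d2
    return (p+q)/2,np.linalg.norm(p-q)
E
python3 - <<'E'
from h import *
a,ia=yellow("scene",(283,201));b,ib=yellow("top",(277,215))
print(a,ia,b,ib,tri(ray("scene",a),ray("top",b)),plane("scene",a,15),plane("top",b,15))
p=plane("top",b,15)
s=ctrl.observe();Rm=R.from_rotvec(s["tcp_rot"]).as_matrix();print(np.round(Rm,3),Rm.T@(p-s["position"]))
E
```

```text
(282.47435897435895, 199.64102564102564) (18, 11, 156.0) (276.91059602649005, 214.36754966887418) (20, 20, 302.0) (array([490.13444764, 119.70157707,  11.90488266]), np.float64(1.7538798529422)) [486.50990651 116.56808703  15.        ] [490.76553568 118.82326515  15.        ]
[[ 0.912  0.411 -0.   ]
 [ 0.411 -0.912  0.001]
 [ 0.    -0.001 -1.   ]] [ 496.17002294 -431.05251313  216.34575435]
```

```bash
python3 -m jog '[{"tx":25,"ty":-22,"gripper":0},{"tx":65,"ty":-56,"gripper":0},{"tx":105,"ty":-91,"gripper":0},{"tx":145,"ty":-126,"gripper":0},{"tx":185,"ty":-161,"gripper":0},{"tx":225,"ty":-196,"gripper":0},{"tx":265,"ty":-231,"gripper":0},{"tx":300,"ty":-261,"gripper":0},{"tx":325,"ty":-283,"gripper":0},{"tx":335,"ty":-292,"gripper":0}]' 20
```

```text
invalid input
```

```bash
python3 -m jog '[{"tx":25,"ty":-22,"tz":0,"turn":0,"gripper":0},{"tx":65,"ty":-56,"tz":0,"turn":0,"gripper":0},{"tx":105,"ty":-91,"tz":0,"turn":0,"gripper":0},{"tx":145,"ty":-126,"tz":0,"turn":0,"gripper":0},{"tx":185,"ty":-161,"tz":0,"turn":0,"gripper":0},{"tx":225,"ty":-196,"tz":0,"turn":0,"gripper":0},{"tx":265,"ty":-231,"tz":0,"turn":0,"gripper":0},{"tx":300,"ty":-261,"tz":0,"turn":0,"gripper":0},{"tx":325,"ty":-283,"tz":0,"turn":0,"gripper":0},{"tx":335,"ty":-292,"tz":0,"turn":0,"gripper":0}]' 20
```

```text
time_s: 1.45
position: [401.5, -73.2, 231.3]
tcp_rot: [-3.07, -0.664, 0.0]
force: [-1.0, 0.2, 0.9]
width: -0.004
finger_force: 0.0
```

```bash
python3 -m jog '[{"tx":20,"ty":-17,"tz":0,"turn":0,"gripper":0},{"tx":55,"ty":-48,"tz":0,"turn":0,"gripper":0},{"tx":95,"ty":-83,"tz":0,"turn":0,"gripper":0},{"tx":130,"ty":-114,"tz":0,"turn":0,"gripper":0},{"tx":152,"ty":-133,"tz":15,"turn":0,"gripper":0},{"tx":158,"ty":-138,"tz":50,"turn":0,"gripper":0},{"tx":158,"ty":-138,"tz":95,"turn":0,"gripper":0},{"tx":158,"ty":-138,"tz":135,"turn":0,"gripper":0},{"tx":158,"ty":-138,"tz":160,"turn":0,"gripper":0},{"tx":158,"ty":-138,"tz":170,"turn":0,"gripper":0}]'
python3 - <<'E'
from h import *
s=ctrl.observe();print(s["position"],s["force"],s["joint_pos"])
im=get_image("scene");cv2.imwrite("pics/s1.png",cv2.resize(im[110:270,190:390],None,fx=3,fy=3))
im=get_image("top");cv2.imwrite("pics/t1.png",cv2.resize(im[130:290,190:390],None,fx=3,fy=3))
E
```

```text
time_s: 2.7
position: [487.6, 115.4, 59.9]
tcp_rot: [-3.071, -0.66, 0.004]
force: [-0.5, -0.8, -0.0]
width: 0.0
finger_force: 0.0
[487.58753502 115.40004286  59.94601234] [-0.51443804 -0.77802464 -0.01881605] [ 8.65113741e-02  4.16994101e-01 -4.68699044e-01  6.87504630e-01
 -1.87649238e-04  2.80502933e+00]
```

View pics/s1.png

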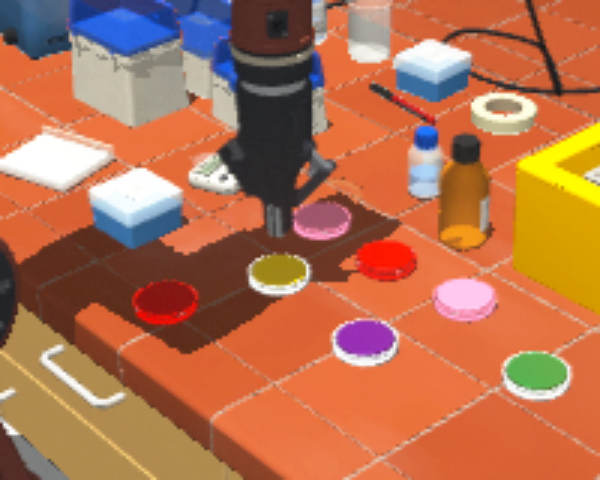

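View pics/t1.png

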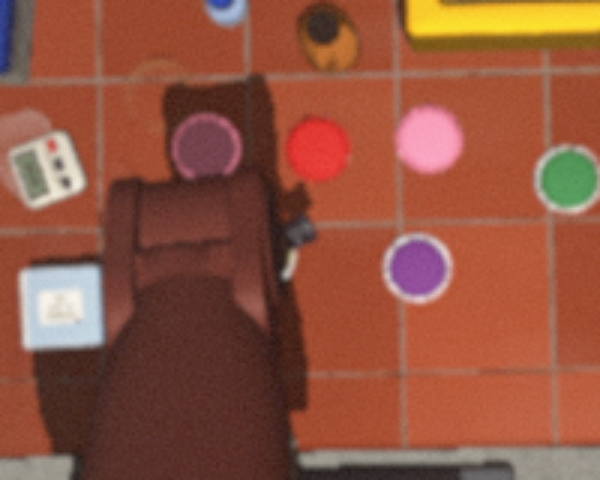

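Close by: the shut fingertips are at crop (277,236), i.e. scene (282,189), right above the yellow agar at crop (280,273), i.e. scene (283,201). The neighbours are clear. In the top view the arm hides the plate.

```bash
python3 - <<'E'
from h import *
c=calibration("scene");P=np.linalg.inv(c["pose"])
for w in([487.6,115.4,60],[487.6,115.4,15],[489,118,15]):
    q=P[:3,:3]@w+P[:3,3];print(c["fx"]*q[0]/q[2]+c["cx"],c["fy"]*q[1]/q[2]+c["cy"])
E
python3 -m jog '[{"tx":0,"ty":-1,"tz":5,"turn":0,"gripper":0},{"tx":0,"ty":-1,"tz":12,"turn":0,"gripper":0},{"tx":0,"ty":-1,"tz":20,"turn":0,"gripper":0},{"tx":0,"ty":-1,"tz":28,"turn":0,"gripper":0},{"tx":0,"ty":-1,"tz":34,"turn":0,"gripper":0},{"tx":0,"ty":-1,"tz":38,"turn":0,"gripper":0},{"tx":0,"ty":-1,"tz":40,"turn":0,"gripper":0},{"tx":0,"ty":-1,"tz":40,"turn":0,"gripper":0},{"tx":0,"ty":-1,"tz":40,"turn":0,"gripper":0},{"tx":0,"ty":-1,"tz":40,"turn":0,"gripper":0}]'; python3 -c "
from h import *
print(ctrl.observe()['force'],ctrl.observe()['position'])
im=get_image('scene');cv2.imwrite('pics/s2.png',cv2.resize(im[150:230,240:340],None,fx=6,fy=6))"
```

```text
282.5531955879366 187.6087263546038
282.972273054596 199.66292479770448
282.78799171863744 199.17763769185373
time_s: 4.05
position: [488.2, 117.1, 21.5]
tcp_rot: [3.071, 0.661, 0.001]
force: [0.2, -0.4, -0.3]
width: 0.005
finger_force: 0.0
[ 0.19655621 -0.43511925 -0.31970098] [488.22597541 117.06034162  21.47948373]
```

View pics/s2.png

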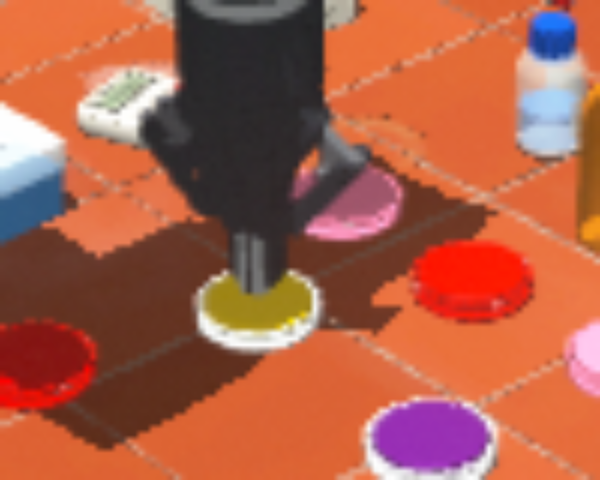

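The shut tips, at crop (258,290), hang just above the agar's middle at (258,300). Now the light touch.

```bash
python3 -m jog '[{"tx":0,"ty":0,"tz":2,"turn":0,"gripper":0},{"tx":0,"ty":0,"tz":4,"turn":0,"gripper":0},{"tx":0,"ty":0,"tz":5,"turn":0,"gripper":0},{"tx":0,"ty":0,"tz":6,"turn":0,"gripper":0},{"tx":0,"ty":0,"tz":7,"turn":0,"gripper":0},{"tx":0,"ty":0,"tz":7.5,"turn":0,"gripper":0},{"tx":0,"ty":0,"tz":8,"turn":0,"gripper":0},{"tx":0,"ty":0,"tz":8,"turn":0,"gripper":0},{"tx":0,"ty":0,"tz":8,"turn":0,"gripper":0},{"tx":0,"ty":0,"tz":8,"turn":0,"gripper":0}]'; python3 -c "
from h import *
F=[]
for i in range(8):
    get_image('scene');s=ctrl.observe();F.append([*s['force'],s['position'][2]])
F=np.array(F);print(F.mean(0),F.std(0))
im=get_image('scene');cv2.imwrite('pics/s3.png',cv2.resize(im[150:230,240:340],None,fx=6,fy=6))"
```

```text
time_s: 5.35
position: [488.0, 117.1, 13.3]
tcp_rot: [-3.071, -0.661, 0.0]
force: [-0.3, -0.5, 1.5]
width: 0.002
finger_force: 0.6
[-0.22347046 -0.12559837  1.18794597 13.31276221] [0.30251811 0.4347219  0.49064739 0.01200083]
```

View pics/s3.png

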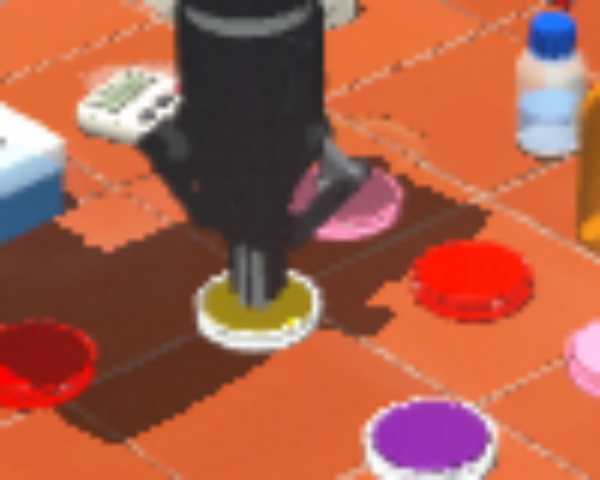

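The tips stand on the agar's middle, crop (256,303), and the plate has not moved. The force is 1.2 N, as the spring predicts. I go 0.7 mm deeper for margin and rest there.

```bash
python3 -m jog '[{"tx":0,"ty":0,"tz":0.7,"turn":0,"gripper":0},{"tx":0,"ty":0,"tz":0.7,"turn":0,"gripper":0},{"tx":0,"ty":0,"tz":0.7,"turn":0,"gripper":0},{"tx":0,"ty":0,"tz":0.7,"turn":0,"gripper":0},{"tx":0,"ty":0,"tz":0.7,"turn":0,"gripper":0},{"tx":0,"ty":0,"tz":0.7,"turn":0,"gripper":0},{"tx":0,"ty":0,"tz":0.7,"turn":0,"gripper":0},{"tx":0,"ty":0,"tz":0.7,"turn":0,"gripper":0},{"tx":0,"ty":0,"tz":0.7,"turn":0,"gripper":0},{"tx":0,"ty":0,"tz":0.7,"turn":0,"gripper":0}]'
python3 -m jog '[{"tx":0,"ty":0,"tz":-2,"turn":0,"gripper":0},{"tx":0,"ty":0,"tz":-8,"turn":0,"gripper":0},{"tx":0,"ty":0,"tz":-25,"turn":0,"gripper":0},{"tx":0,"ty":0,"tz":-55,"turn":0,"gripper":0},{"tx":0,"ty":0,"tz":-95,"turn":0,"gripper":0},{"tx":0,"ty":0,"tz":-135,"turn":0,"gripper":0},{"tx":0,"ty":0,"tz":-165,"turn":0,"gripper":0},{"tx":0,"ty":0,"tz":-185,"turn":0,"gripper":0},{"tx":0,"ty":0,"tz":-190,"turn":0,"gripper":0},{"tx":0,"ty":0,"tz":-190,"turn":0,"gripper":0}]'
python3 -m jog '[{"tx":0,"ty":0,"tz":0,"turn":0,"gripper":0},{"tx":0,"ty":0,"tz":0,"turn":0,"gripper":0},{"tx":0,"ty":0,"tz":0,"turn":0,"gripper":0},{"tx":0,"ty":0,"tz":0,"turn":0,"gripper":0},{"tx":0,"ty":0,"tz":0,"turn":0,"gripper":0},{"tx":0,"ty":0,"tz":0,"turn":0,"gripper":0},{"tx":0,"ty":0,"tz":0,"turn":0,"gripper":0},{"tx":0,"ty":0,"tz":0,"turn":0,"gripper":0},{"tx":0,"ty":0,"tz":0,"turn":0,"gripper":0},{"tx":0,"ty":0,"tz":0,"turn":0,"gripper":0}]'
python3 -c "
from h import *
im=get_image('scene');cv2.imwrite('pics/s4.png',cv2.resize(im[110:270,190:390],None,fx=3,fy=3))"
```

```text
time_s: 7.05
position: [488.0, 117.0, 12.6]
tcp_rot: [-3.071, -0.661, 0.0]
force: [-0.9, 0.6, 1.6]
width: 0.001
finger_force: 0.8
time_s: 8.3
position: [487.9, 117.1, 202.4]
tcp_rot: [-3.071, -0.661, 0.0]
force: [0.0, 0.0, -0.5]
width: -0.0
finger_force: 0.0
time_s: 9.55
position: [488.0, 117.1, 202.6]
tcp_rot: [3.071, 0.661, 0.0]
force: [-1.0, -0.1, -0.7]
width: -0.002
finger_force: 0.0
```

View pics/s4.png

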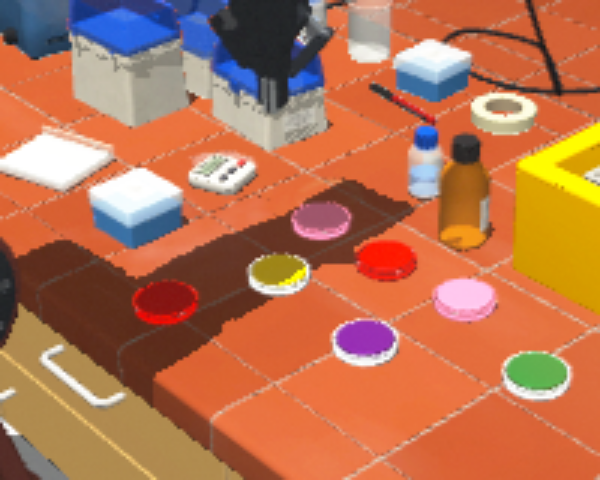

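The gripper is well above the bench, the yellow plate is still at crop (280,273), and everything else is where it was.

```bash
python3 -c "
from rig import ticket
print(ticket.sign_off())"
```

```text
the job is handed in; nothing more can be done
None
```

The glove-print check is done and handed in, though no verdict came back: the fingertips rested on the yellow agar at about 1.2 to 1.6 N for well over a second, then withdrew to 187 mm above it, with no visible shift of the plates or of the bystanders in the last picture.

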